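Clamp a link in the inspection fixture with the square key

TASK

Take the loose square key out of its wooden holder, put it fully home in the recessed square socket of the clamp fixture, and turn it clockwise (seen from above) until it comes to its stop, so that the jaw clamps the steel link against the rail. Leave the key standing in the socket and let go. The lock is delicate: feel for the socket lightly instead of forcing the key, do not wrench it against the stop, and leave the jaw, the link and the other things on the bench alone.

Things in the scene. Friction and masses are not known exactly. Their poses are not given: they have to be found in the camera images.
- fixture: Clamp fixture, fixed to the bench: aluminium base plate 110 x 150 x 12 mm (x, y, z), a grey lock housing with a recessed socket at y = -35 mm, and on the +y side a nest for one link in front of a rail. Origin: centre of its underside, on the bench; z up.
- housing_top (a point): Middle of the top of the lock housing (fixture y = -35 mm, z = 45 mm), 78 x 78 mm, with a round recess of 56 mm diameter. In the recess sits the spindle, a 28 mm square steel boss whose flat face is 5 mm below this point, with a square socket in its middle: 11 mm wide, 15 mm deep, floor 20 mm below this point.
- lock_nominal (a point): Nominal centre of the socket's mouth (fixture x = 0, y = -35 mm, z = 40 mm). The spindle has slack in its seat: the real socket lies 3.2 to 5.5 mm from here along the fixture's x, to the one side or the other, and up to 4 mm either way along y (not z), differently each time. This is not measured: find it by feel or by looking. It does not shift when pushed.
- rail_face (a point): Middle of the rail's face, against which the link is clamped (fixture y = 47.7 mm).
- spindle (a joint): Angle of the spindle about the vertical (rad), growing clockwise seen from above; at 0 the sides of its socket are parallel to the fixture's x and y. Starts between 0.1 and 0.45; hard stop at 1.5 (clamped). Turns with about 0.05 N m of friction, a little more once the jaw meets the link, and stays where left; over 0.15 N m means the stop is reached. The key has about 0.1 rad of play in the socket.
- jaw: Steel jaw, 30 mm wide, 13 mm high, between the housing and the link; driven by the spindle, 8 mm towards the fixture's +y per rad, face against the link at the spindle's stop. Origin: middle of the bottom edge of that face.
- link: Flat steel link with two holes, 50 x 24 x 6 mm, lying loose in the nest between jaw and rail, long side roughly along the fixture's x. Origin: centre of its underside.
- key: Square T-key, steel, about 90 g. Shank 10 x 10 mm square with a 1 mm chamfer at the foot, 50 mm long, pointing down (z up); on top a dark cross bar 50 mm long (along the key's x), 12 mm thick (y), 22 mm high. Origin: centre of the foot of the shank. Its sides are parallel to the key's x and y. Any of the four quarter-turn positions fits the socket.
- key_grip (a point): Centre of the key's cross bar, 61 mm above the foot.
- holder: Wooden block 60 x 60 x 30 mm, fixed, with a 13 mm square hole 20 mm deep in its middle in which the key stands loosely at the start (foot 10 mm above the bench). Origin: centre of its underside.
- stack: Bystander: stack of seven links, 50 x 24 x 42 mm, loose. Origin: centre of its underside.
- tray: Bystander: grey tray with loose-looking links, 100 x 150 x 30 mm. Origin: centre of its underside.
- gauge: Bystander: standing plug gauge, 22 mm diameter, 80 mm high, loose. Origin: centre of its underside.
Things that resemble listed ones, but are neither listed nor needed, are in the scene too. Leave any red look-alike of the link alone.

How it is judged (in metres and radians):
On the way, in this order (a step that is already met when the one before it is completed fails the run):
1. the key is fully home in the socket (foot within 3 mm of the socket's floor) and the spindle has not been turned yet (z of key in the frame of fixture below 0.028 m and horizontal distance between key and lock_nominal below 0.011 m and angle between key's own z axis and vertical below 0.15 rad and value of joint spindle below 0.7 rad), for 0.1 s.
2. with the key home, the spindle is turned clockwise to its stop (z of key in the frame of fixture below 0.029 m and horizontal distance between key and lock_nominal below 0.011 m and value of joint spindle above 1.4 rad), for 0.1 s.
At the end, for the whole second after the job is handed in: The spindle stands within 0.12 rad of its stop (joint above 1.38), the key stands released, upright (within 0.15 rad) and at rest in the socket with its foot within 4 mm of the socket's floor, and the link lies flat in the nest, pushed against the rail (within about 2 mm) (value of joint spindle above 1.38 rad and z of key in the frame of fixture below 0.029 m and horizontal distance between key and lock_nominal below 0.011 m and angle between key's own z axis and vertical below 0.15 rad and linear speed of key below 0.02 m/s and y of link in the frame of fixture between 0.0335 and 0.038 m and z of link in the frame of fixture below 0.015 m); the robot touches nothing.
It fails at once if the key is forced while it is not yet home: it presses on the lock or the housing with more than 25 N (z of key in the frame of fixture above 0.028 m and (contact force between key and fixture above 25 N or contact force between key and lock above 25 N)).
It fails at once if the key is wrenched or rammed in the socket: its contact forces on the lock add up to more than 60 N (some 0.25 N m of turning) (contact force between key and lock above 60 N).
It fails at once if the gripper or arm pushes the jaw or the link (contact force between any of the arm, the fingers and jaw above 1 N or contact force between any of the arm, the fingers and link above 1 N).
It fails at once if the stack, the tray or the gauge is disturbed (moved by more than 20 mm or tipped) (distance of any of stack, tray, gauge from where it was at the start of the episode above 0.02 m or angle between any of gauge, stack's own z axis and vertical above 0.3 rad).
It also fails if it takes over 72 s, if anything falls off the work surface, if the arm or the gripper's body presses on something with over 40 N, if the wrist force passes 120 N, or if a joint passes its speed limit or range.

ROBOT

A 6-joint arm with a two-finger parallel gripper is mounted at the origin on the work surface. World frame = base frame: x ahead of the robot, y to its left, z up, the work surface at z = 0. Lengths are in m, angles in degrees, forces in N, time in s.
With the tool pointing down it reaches from about 0.375 to 0.9 m from the base axis. Payload 3.1 kg.
Tool frame: the origin (TCP) lies at the very end of the fingers, on their centre line; the grasp point (between the pads) lies 19 mm behind it; x points along the fingers, z is the direction in which the jaws open and shut, and the axes are right-handed (so a half turn about x gives the same grasp; the last joint's range is limited). The gripper opens to 87 mm and grips with 3 to 60 N. Pads are 19 mm wide; open, the fingers measure 117 mm over their backs; the gripper's body (75 mm by 190 mm) begins 51 mm behind the grasp point.
Start: joints at [65.804, 30.224, 82.088, -0, 67.689, -10.227], TCP at [0.151, 0.607, 0.223] pointing down, gripper open.
Joint ranges: [-176.69, 176.69], [-43.24, 126.21], [12.49, 139.97], [-82, 262], [0, 151.66], [-163.58, 163.58]. Speed limits (degrees/s): [159.86, 159.86, 180, 180, 180, 180].

INTERFACE

Orientations are given as a 3x3 rotation matrix whose columns are the frame's x, y, z axes.
In Python, from rig import bot gives the robot as it stands.
- The arm moves only by the tool send_rows, never from a script. Its arguments are lists of equal length, an entry for each row: "fingers": the opening, from 0 (shut) to 1 (fully open); "dp": the shift along the world's x, y, z in mm, a list of three; "turn": the turn, a rotation vector about the world's x, y, z in rad, a list of three. In form: {"fingers": [fingers, ...], "dp": [[tx, ty, tz], ...], "turn": [[rx, ry, rz], ...]}. A call has 1 to 10 rows; each row is the pose to reach, as a shift and turn from the pose measured when the call began; what a row does not reach only later rows make up. A row lasts 1/12 s, in which the tool goes at most 41.7 mm and 7.16 degrees, less where a joint would pass 70% of its speed; a pose out of reach is approached as far as the arm can. A call with a gripper value outside its range is refused whole. The fingers move at their own pace and stop on an object; the grip force is fixed at half the most. Time passes only in rows, so rows that repeat a pose let the fingers close. It gives the time, the measured TCP pose, the force and the opening at its end, in the units of the state.
- bot.read_state(): the state, without advancing time (a new reading comes with each control period).
- bot.capture(name): name is "side" or "top"; returns a dict with "img" (420x560x3 uint8, blue, green, red), "z_map" (420x560 float32, m along the optical axis (not along the pixel's ray), 0 where there is no reading), "mtx" (3x3 intrinsics, pixels), "origin" and "orientation" of the camera in the world. Camera axes: x right, y up, looking along -z (the intrinsics and any distortion apply to the point x, -y, -z); pixel columns grow to the right and rows downward; lengths in m; the calibration is good to about 2 mm. A picture is of the moment at which its call begins.
- bot.hand_in(): hands the job in, once; it reports no verdict.
The state is a dict: "time_s": time; "joint_positions": joint angles; "qvel": joint speeds; "tau": joint torques, N m; "position": TCP position; "tcp_rot": TCP orientation; "force": force on the tool from outside, world axes, zero at the start; "moment": the same for the moment, N m; "opening": opening from 0.0 (shut) to 1.0 (fully open).
Only numpy, scipy, OpenCV 4.12 (cv2) and the standard library are available. Lean on these libraries where they do the work, as an engineer would, in place of code of your own. Each camera call takes 0.05 s, during which the arm holds its last target.

## Working session

There is one attempt and no reset: what is moved stays moved. The work goes in short steps, Python scripts to look and compute and a tool call to move; the robot and the scene stay as the last step left them, time stands still between calls to the robot, and variables do not carry over. Pictures are saved under pics/ and viewed, and the job is handed in when it is done.

Besides the shell and the picture viewer there is one more tool, called after "Call:" by a JSON object that holds its "api" and its "payload", one argument or row to a line. send_rows: Moves the arm, as the interface text tells. Its arguments: {"type":"object","properties":{"fingers":{"type":"array","items":{"type":"number"}},"dp":{"type":"array","items":{"type":"array","items":{"type":"number"}}},"turn":{"type":"array","items":{"type":"array","items":{"type":"number"}}}},"required":["fingers","dp","turn"]}

```bash
mkdir -p pics; ls; python3 - <<'E'
from rig import bot
import cv2,numpy as np
s=bot.read_state()
for k in s: print(k,np.round(s[k],3).tolist())
for n in("top","side"):
    c=bot.capture(n); cv2.imwrite(f"pics/{n}0.png",c["img"]); np.savez(f"pics/{n}0.npz",**c)
    print(n,c["mtx"].tolist(),np.round(c["origin"],4).tolist(),np.round(c["orientation"],4).tolist(),[k for k in c])
E
```

```text
pics
time_s 0.0
joint_positions [65.804, 30.278, 82.157, -0.004, 67.686, -10.228]
qvel [0.005, -0.108, 0.082, -0.1, 0.039, -0.066]
tau [-0.002, -44.003, -17.659, 0.063, 0.058, -0.0]
position [0.151, 0.606, 0.222]
tcp_rot [[-0.001, -0.97, 0.241], [-0.002, 0.241, 0.97], [-1.0, 0.0, -0.002]]
force [0.155, -0.388, 0.378]
moment [-0.036, -0.036, -0.06]
opening 1.001
top [[412.23146926333897, 0.0, 278.79091419363095], [0.0, 412.23146926333897, 213.8855153230907], [0.0, 0.0, 1.0]] [0.4896, 0.0031, 0.9117] [[0.0175, 0.9889, -0.1478], [-0.9998, 0.0176, -0.0009], [0.0017, 0.1478, 0.989]] ['img', 'z_map', 'mtx', 'origin', 'orientation']
side [[426.4298224324633, 0.0, 277.09152249030643], [0.0, 426.4298224324633, 211.28221465859087], [0.0, 0.0, 1.0]] [0.3762, -0.5513, 0.6964] [[0.9196, 0.2739, -0.2817], [-0.3928, 0.6601, -0.6403], [0.0105, 0.6995, 0.7146]] ['img', 'z_map', 'mtx', 'origin', 'orientation']
```

View pics/top0.png

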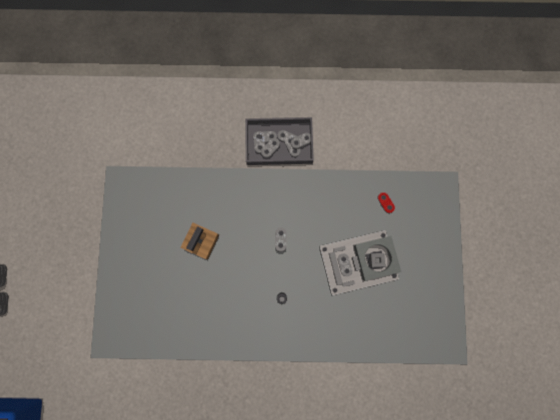

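View pics/side0.png

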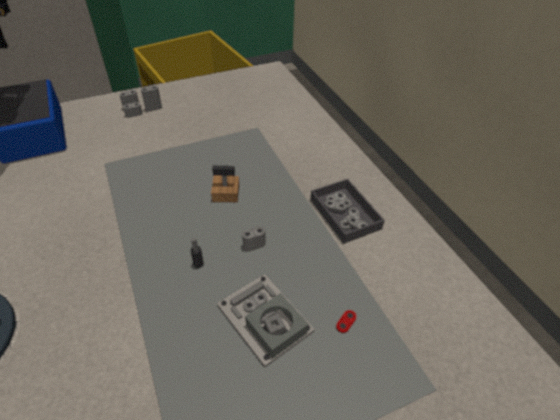

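```bash
cat > h.py <<'E'
import cv2,numpy as np
def load(n): return dict(np.load(f"pics/{n}.npz"))
def ray(c,u,v):
    M=c["mtx"]; d=np.array([(u-M[0,2])/M[0,0],-(v-M[1,2])/M[1,1],-1.]); return c["orientation"]@d
def onz(c,u,v,z):
    d=ray(c,u,v); return c["origin"]+d*(z-c["origin"][2])/d[2]
def dep(c,u,v): return c["origin"]+ray(c,u,v)*c["z_map"][int(round(v)),int(round(u))]
def proj(c,p):
    q=c["orientation"].T@(np.array(p)-c["origin"]); M=c["mtx"]; return np.array([M[0,0]*q[0]/-q[2]+M[0,2],M[1,1]*-q[1]/-q[2]+M[1,2]])
def crop(c,u,v,w,h,s,name):
    im=c["img"][v:v+h,u:u+w]; cv2.imwrite(f"pics/{name}.png",cv2.resize(im,None,fx=s,fy=s,interpolation=cv2.INTER_CUBIC))
E
python3 - <<'E'
from h import *
t=load("top0");s=load("side0")
crop(t,315,225,90,75,8,"tf");crop(t,175,215,55,55,10,"tk");crop(s,210,265,110,100,6,"sf");crop(s,200,155,50,55,10,"sk")
for u,v in((360,250),(378,260),(200,241),(195,240),(280,180),(387,260),(365,240)): print(u,v,dep(t,u,v).round(4))
E
```

```text
360 250 [ 0.5454 -0.1675  0.047 ]
378 260 [ 0.5262 -0.2103  0.0243]
200 241 [0.5595 0.171  0.0327]
195 240 [0.5575 0.1718 0.0816]
280 180 [0.7031 0.0025 0.0016]
387 260 [ 0.527  -0.2329  0.0118]
365 240 [ 0.5698 -0.1858  0.0113]
```

View pics/tf.png

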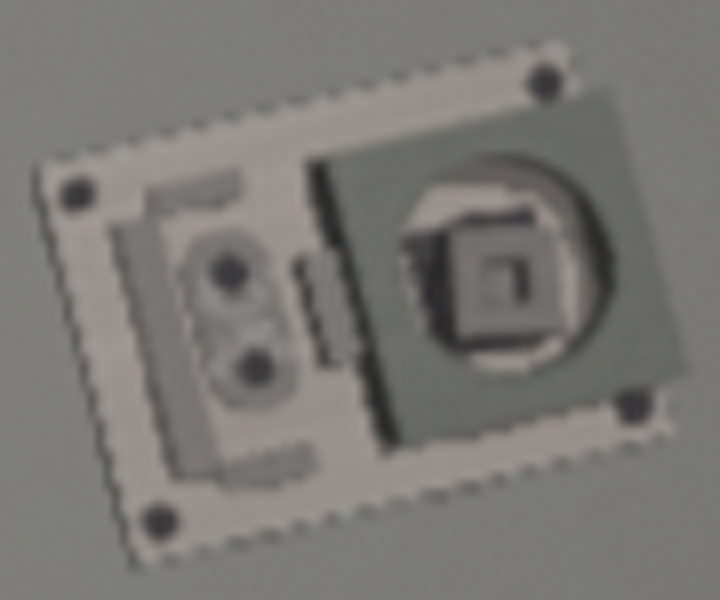

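View pics/tk.png

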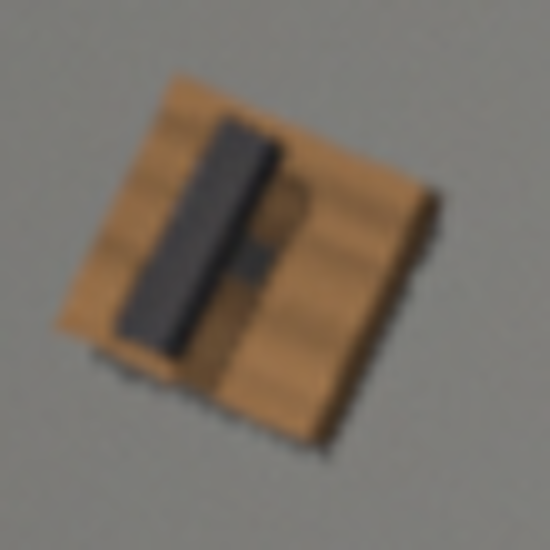

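View pics/sf.png

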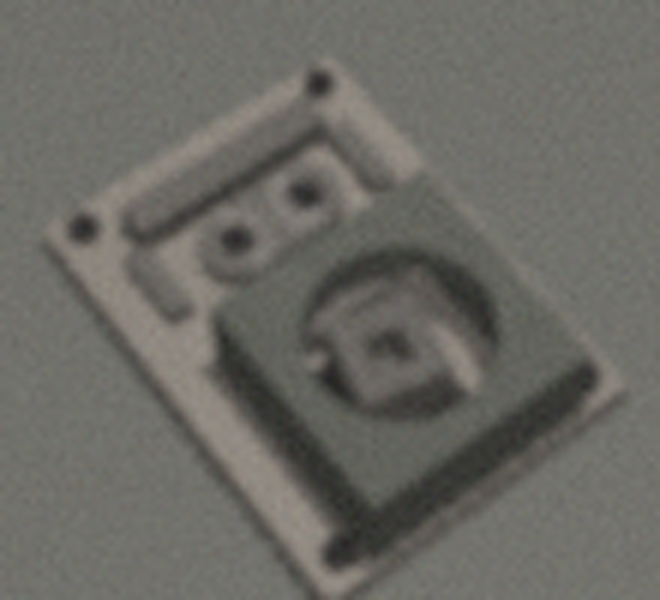

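View pics/sk.png

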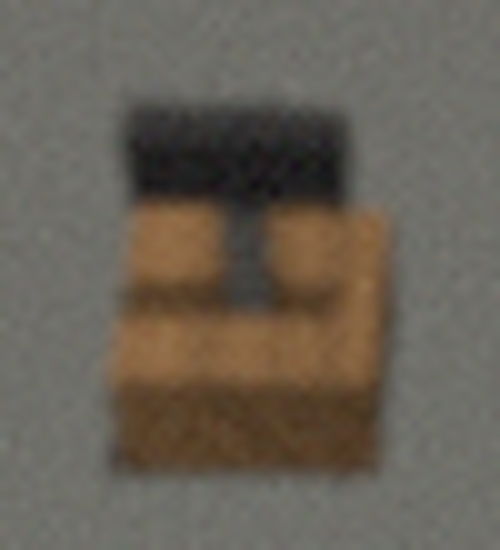

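```bash
python3 - <<'E'
from h import *
from rig import bot
for n in("top","side"):
    L=[bot.capture(n) for _ in range(6)]
    c=L[0]; c["img"]=np.mean([l["img"].astype(float) for l in L],0).clip(0,255).astype(np.uint8)
    c["z_map"]=np.median([l["z_map"] for l in L],0)
    np.savez(f"pics/{n}1.npz",**c)
t=load("top1");s=load("side1")
for c in(t,s): c["img"]=cv2.convertScaleAbs(c["img"],alpha=1.7,beta=-60)
crop(t,360,240,36,38,15,"tf1");crop(s,252,300,46,40,15,"sf1")
E
```

```text
(no output)
```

View pics/tf1.png

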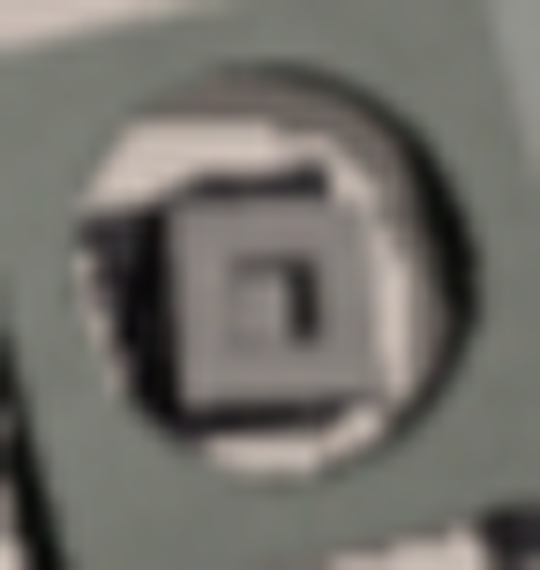

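View pics/sf1.png

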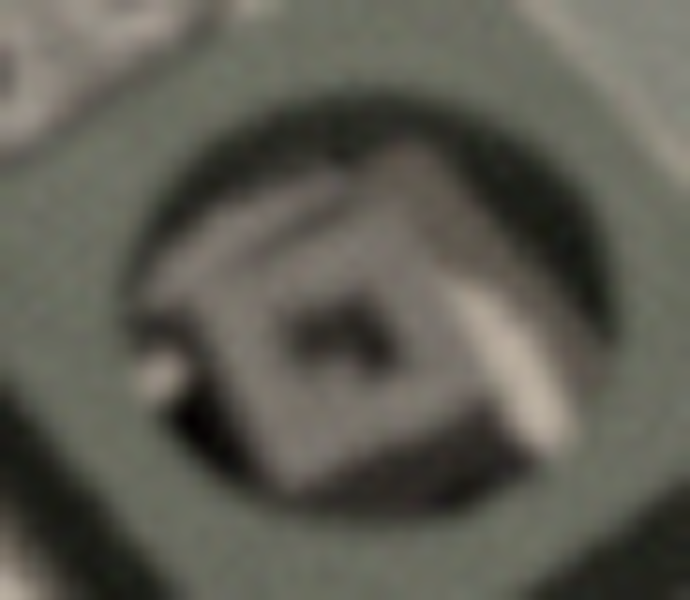

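```bash
python3 - <<'E'
from h import *
t=load("top1");s=load("side1")
def P(c,u0,v0,sc,pts,z): return np.array([onz(c,u0+(x+.5)/sc-.5,v0+(y+.5)/sc-.5,z) for x,y in pts])
def show(n,p): print(n,(p*1000).round(1).tolist(),"c",(p.mean(0)*1000).round(1), "sides",(np.linalg.norm(np.roll(p,-1,0)-p,axis=1)*1000).round(1),"ang",[round(float(np.degrees(np.arctan2(d[1],d[0]))),1) for d in np.roll(p,-1,0)-p])
show("hous T",P(t,315,225,8,[(328,162),(612,88),(690,372),(398,447)],.045))
show("plate T",P(t,315,225,8,[(37,165),(565,42),(672,432),(135,570)],.012))
show("hous S",P(s,210,265,6,[(218,312),(422,172),(602,372),(372,512)],.045))
show("boss T",P(t,360,240,15,[(170,203),(357,195),(378,392),(184,405)],.04))
show("sock T",P(t,360,240,15,[(230,260),(312,258),(318,348),(235,352)],.04))
show("boss S",P(s,252,300,15,[(198,300),(395,210),(490,390),(285,492)],.04))
show("sock S",P(s,252,300,15,[(280,315),(355,285),(402,360),(315,385)],.04))
show("holder T",P(t,175,215,10,[(177,68),(438,190),(320,443),(55,328)],.03))
show("bar T",P(t,175,215,10,[(228,115),(285,150),(178,358),(115,330)],.082))
show("barface S",P(s,200,155,10,[(130,105),(345,105),(345,200),(132,205)],.0))
# depth-based key top
for c,box in((t,(170,215,235,270)),):
    pts=[];hp=[]
    for v in range(box[1],box[3]):
        for u in range(box[0],box[2]):
            p=dep(c,u,v)
            if p[2]>.07: pts.append(p)
            elif p[2]>.022 and p[2]<.04: hp.append(p)
    pts=np.array(pts);print(len(pts),pts.mean(0).round(4)*1000,np.median(pts[:,2]))
    r=cv2.minAreaRect((pts[:,:2]*1000).astype(np.float32));print(r)
pts=[]
for v in range(150,215):
    for u in range(195,255):
        p=dep(s,u,v)
        if p[2]>.066: pts.append(p)
pts=np.array(pts);print("side",len(pts),pts.mean(0).round(4)*1000,cv2.minAreaRect((pts[:,:2]*1000).astype(np.float32)),pts[:,2].max())
E
```

```text
hous T [[556.3, -158.7, 45.0], [577.1, -233.8, 45.0], [503.2, -252.5, 45.0], [482.6, -176.1, 45.0]] c [ 529.8 -205.3   45. ] sides [78.  76.2 79.1 75.7] ang [-74.5, -165.8, 105.1, 13.3]
plate T [[556.6, -85.5, 12.0], [592.9, -230.2, 12.0], [487.6, -256.9, 12.0], [448.6, -112.1, 12.0]] c [ 521.4 -171.2   12. ] sides [149.3 108.6 150.  111.3] ang [-75.9, -165.8, 105.1, 13.8]
hous S [[483.9, -180.1, 45.0], [556.6, -159.3, 45.0], [577.1, -239.9, 45.0], [501.2, -253.4, 45.0]] c [ 529.7 -208.2   45. ] sides [75.6 83.1 77.1 75.3] ang [16.0, -75.8, -169.9, 103.3]
boss T [[539.8, -191.8, 40.0], [541.4, -218.1, 40.0], [514.0, -220.5, 40.0], [511.7, -193.3, 40.0]] c [ 526.7 -205.9   40. ] sides [26.4 27.6 27.3 28.2] ang [-86.6, -175.0, 94.8, 3.1]
sock T [[532.0, -200.1, 40.0], [532.5, -211.6, 40.0], [519.9, -212.2, 40.0], [519.2, -200.5, 40.0]] c [ 525.9 -206.1   40. ] sides [11.5 12.6 11.7 12.8] ang [-87.6, -177.2, 93.7, 2.2]
boss S [[512.6, -195.2, 40.0], [538.2, -193.2, 40.0], [539.0, -218.7, 40.0], [512.6, -221.4, 40.0]] c [ 525.6 -207.1   40. ] sides [25.6 25.5 26.5 26.2] ang [4.5, -88.2, 
[... 326 characters left out ...]
.7 59.1 62.2 61.1] ang [-113.9, 157.1, 67.9, -22.5]
bar T [[585.8, 168.3, 82.0], [578.9, 156.5, 82.0], [536.5, 176.1, 82.0], [541.9, 189.0, 82.0]] c [560.8 172.4  82. ] sides [13.7 46.7 14.  48.5] ang [-120.3, 155.2, 67.4, -25.2]
barface S [[563.5, 287.6, 0.0], [614.1, 266.7, 0.0], [602.0, 231.6, 0.0], [552.5, 250.0, 0.0]] c [583. 259.   0.] sides [54.7 37.1 52.8 39.1] ang [-22.4, -109.1, 159.6, 73.6]
172 [561.5 174.5  80.9] 0.08178299922484661
((562.456787109375, 175.20529174804688), (12.228079795837402, 49.46509552001953), 65.19476318359375)
side 186 [560.9 169.9  76.8] ((560.8320922851562, 172.47598266601562), (11.752355575561523, 49.54182434082031), 64.83883666992188) 0.08293814788073606
```

Call:
{"api": "send_rows", "payload": {
  "fingers": [1,1,1,1,1,1,1,1,1,1],
  "dp": [
    [20,-21,0],
    [45,-48,0],
    [72,-76,0],
    [99,-105,0],
    [126,-133,0],
    [153,-162,0],
    [180,-190,0],
    [207,-219,0],
    [234,-247,0],
    [261,-276,0]
  ],
  "turn": [
    [0,0,-0.02],
    [0,0,-0.04],
    [0,0,-0.06],
    [0,0,-0.08],
    [0,0,-0.1],
    [0,0,-0.12],
    [0,0,-0.14],
    [0,0,-0.16],
    [0,0,-0.18],
    [0,0,-0.192]
  ]
}}

```text
time_s: 1.53
position: [0.413, 0.3291, 0.2229]
tcp_rot: [[0.001, -0.906, 0.423], [0.001, 0.423, 0.906], [-1.0, -0.0, 0.001]]
force: [-0.4, 1.0, -0.4]
opening: 1.005
```

Call:
{"api": "send_rows", "payload": {
  "fingers": [1,1,1,1,1,1,1,1,1,1],
  "dp": [
    [25,-26,-5],
    [50,-53,-15],
    [75,-79,-25],
    [100,-105,-35],
    [122,-128,-45],
    [138,-145,-55],
    [148,-156,-65],
    [148,-156,-73],
    [148,-156,-73],
    [148,-156,-73]
  ],
  "turn": [
    [0,0,0],
    [0,0,0],
    [0,0,0],
    [0,0,0],
    [0,0,0],
    [0,0,0],
    [0,0,0],
    [0,0,0],
    [0,0,0],
    [0,0,0]
  ]
}}

```text
time_s: 2.37
position: [0.5593, 0.174, 0.1493]
tcp_rot: [[-0.002, -0.906, 0.422], [0.001, 0.422, 0.906], [-1.0, 0.002, -0.0]]
force: [-0.3, -0.1, 0.3]
opening: 0.998
```

```bash
python3 - <<'E'
from h import *
from rig import bot
for n in("top","side"):
    c=bot.capture(n); np.savez(f"pics/{n}2.npz",**c); cv2.imwrite(f"pics/{n}2.png",c["img"])
s=bot.read_state();print(s["position"],s["force"],s["joint_positions"])
c=load("side2");crop(c,170,100,110,110,6,"s2")
E
```

```text
[0.55997336 0.17448721 0.15029808] [-0.27913257  1.15206364 -0.3378407 ] [ 6.37373372e+00  3.24845704e+01  9.16936769e+01  5.53775787e-02
  5.57972369e+01 -5.87482915e+01]
```

View pics/s2.png

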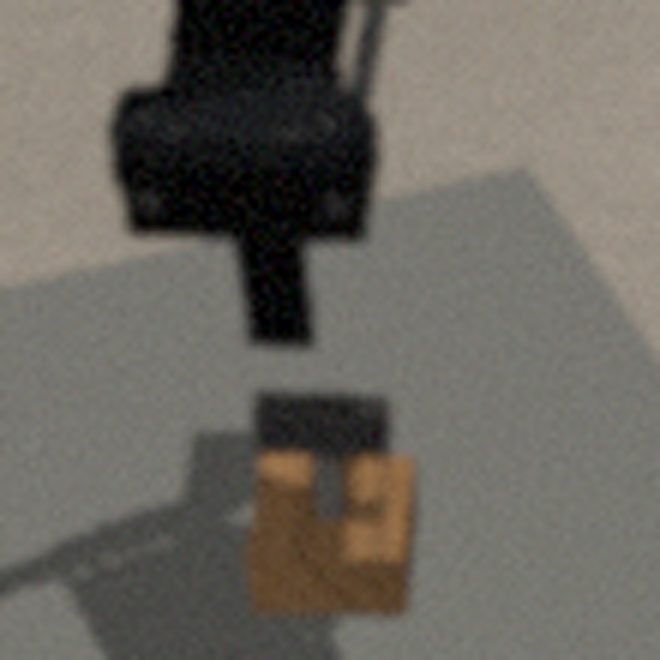

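```bash
python3 - <<'E'
from h import *
c=load("side2"); p=np.array([.560,.1743,.150]); j=np.array([.422,.906,0]);b=np.array([.906,-.422,0])
for d in(-43.5e-3,-58.5e-3):
  for e in(-.0095,.0095):
    q=proj(c,p+d*j+e*b); print(d,e,(q-[170,100]+.5)*6-.5)
for e in(-.025,.025): print("bar",(proj(c,np.array([.561,.173,.071-.011])-.006*j+e*b)-[170,100]+.5)*6-.5)
E
```

```text
-0.0435 -0.0095 [257.91921807 330.57872533]
-0.0435 0.0095 [313.20772836 332.15230685]
-0.0585 -0.0095 [251.805174   358.09083693]
-0.0585 0.0095 [307.7612242  359.69255154]
bar [257.54618199 458.34514661]
bar [389.52558187 462.20087437]
```

Call:
{"api": "send_rows", "payload": {
  "fingers": [1,1,1,1,1,1,1,1],
  "dp": [
    [1,-1.5,-15],
    [1,-1.5,-35],
    [1,-1.5,-55],
    [1,-1.5,-75],
    [1,-1.5,-90],
    [1,-1.5,-98],
    [1,-1.5,-98],
    [1,-1.5,-98]
  ],
  "turn": [
    [0,0,0],
    [0,0,0],
    [0,0,0],
    [0,0,0],
    [0,0,0],
    [0,0,0],
    [0,0,0],
    [0,0,0]
  ]
}}

```text
time_s: 3.13
position: [0.561, 0.1737, 0.0528]
tcp_rot: [[0.001, -0.907, 0.42], [0.001, 0.42, 0.907], [-1.0, -0.0, 0.001]]
force: [0.4, 0.2, 1.2]
opening: 0.998
```

Call:
{"api": "send_rows", "payload": {
  "fingers": [0.6,0.4,0.25,0.2,0.15,0.1,0,0,0,0],
  "dp": [
    [0,0,0],
    [0,0,0],
    [0,0,0],
    [0,0,0],
    [0,0,0],
    [0,0,0],
    [0,0,0],
    [0,0,0],
    [0,0,0],
    [0,0,0]
  ],
  "turn": [
    [0,0,0],
    [0,0,0],
    [0,0,0],
    [0,0,0],
    [0,0,0],
    [0,0,0],
    [0,0,0],
    [0,0,0],
    [0,0,0],
    [0,0,0]
  ]
}}

```text
time_s: 3.97
position: [0.5609, 0.1737, 0.0528]
tcp_rot: [[0.001, -0.907, 0.42], [0.001, 0.42, 0.907], [-1.0, -0.0, 0.001]]
force: [0.1, -0.2, -0.3]
opening: 0.324
```

Call:
{"api": "send_rows", "payload": {
  "fingers": [0,0,0,0,0,0,0,0],
  "dp": [
    [0,0,0],
    [0,0,0],
    [0,0,0],
    [0,0,0],
    [0,0,0],
    [0,0,0],
    [0,0,0],
    [0,0,0]
  ],
  "turn": [
    [0,0,0],
    [0,0,0],
    [0,0,0],
    [0,0,0],
    [0,0,0],
    [0,0,0],
    [0,0,0],
    [0,0,0]
  ]
}}

```text
time_s: 4.63
position: [0.5609, 0.1737, 0.0527]
tcp_rot: [[0.001, -0.907, 0.42], [0.001, 0.42, 0.907], [-1.0, -0.0, 0.001]]
force: [0.3, -0.9, 0.4]
opening: 0.135
```

Call:
{"api": "send_rows", "payload": {
  "fingers": [0,0,0,0,0,0,0,0,0],
  "dp": [
    [0,0,5],
    [0,0,15],
    [0,0,25],
    [0,0,40],
    [0,0,55],
    [0,0,70],
    [0,0,85],
    [0,0,85],
    [0,0,85]
  ],
  "turn": [
    [0,0,0],
    [0,0,0],
    [0,0,0],
    [0,0,0],
    [0,0,0],
    [0,0,0],
    [0,0,0],
    [0,0,0],
    [0,0,0]
  ]
}}

```text
time_s: 5.38
position: [0.5617, 0.1738, 0.1394]
tcp_rot: [[0.004, -0.907, 0.42], [0.001, 0.42, 0.907], [-1.0, -0.003, 0.003]]
force: [0.5, 0.6, -1.3]
opening: 0.131
```

```bash
python3 - <<'E'
from h import *
from rig import bot
for n in("top","side"):
    c=bot.capture(n); np.savez(f"pics/{n}3.npz",**c)
s=bot.read_state();print(s["position"],s["force"],s["opening"])
c=load("side3");crop(c,190,110,80,100,6,"s3")
E
```

```text
[0.56035881 0.17360027 0.13748309] [-0.35398783  0.00960678 -1.66194712] 0.1369851374694221
```

View pics/s3.png

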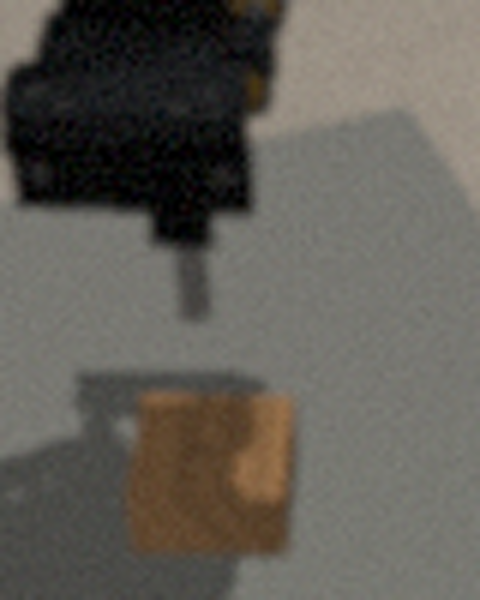

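```bash
python3 - <<'E'
from h import *
c=load("side3"); p=np.array([.5603,.1736,.1375]); j=np.array([.42,.907,0]);b=np.array([.907,-.42,0])
f=lambda q:((proj(c,q)-[190,110]+.5)*6-.5).round(0)
z=np.array([0,0,1])
for e in(-.005,.005):
  for d in(-.005,.005): print("foot",e,d,f(p-.042*z+e*b+d*j),"top of shank",f(p+.008*z+e*b+d*j))
for e in(-.025,.025): print("bar bottom",f(p+.008*z+e*b-.006*j))
g=c["img"][110:210,190:270]; hs=cv2.cvtColor(g,cv2.COLOR_BGR2GRAY)
for v in range(42,56): print(v,hs[v,24:42].tolist())
E
```

```text
foot -0.005 -0.005 [180. 325.] top of shank [168. 215.]
foot -0.005 0.005 [184. 307.] top of shank [172. 198.]
foot 0.005 -0.005 [207. 325.] top of shank [196. 215.]
foot 0.005 0.005 [211. 308.] top of shank [200. 198.]
bar bottom [112. 215.]
bar bottom [252. 218.]
42 [112, 114, 114, 111, 104, 84, 72, 62, 66, 76, 96, 113, 111, 124, 115, 116, 120, 124]
43 [120, 119, 120, 119, 107, 90, 72, 69, 66, 78, 95, 115, 121, 120, 114, 120, 123, 115]
44 [118, 118, 118, 116, 108, 90, 72, 75, 72, 71, 96, 114, 121, 119, 118, 116, 116, 116]
45 [116, 120, 118, 118, 109, 92, 69, 69, 68, 72, 94, 112, 121, 117, 117, 113, 119, 117]
46 [114, 121, 117, 115, 111, 96, 76, 71, 71, 65, 85, 110, 116, 117, 120, 121, 117, 116]
47 [119, 119, 120, 122, 112, 97, 79, 69, 66, 70, 89, 106, 118, 121, 123, 119, 119, 117]
48 [119, 116, 117, 118, 117, 104, 81, 72, 68, 74, 84, 105, 112, 117, 116, 118, 120, 115]
49 [116, 118, 118, 119, 116, 100, 84, 69, 70, 67, 80, 104, 112, 117, 118, 116, 116, 118]
50 [119, 120, 117, 115, 118, 105, 84, 70, 68, 71, 76, 107, 116, 119, 120, 116, 119, 119]
51 [114, 115, 121, 122, 117, 106, 85, 75, 69, 74, 82, 103, 115, 118, 120, 119, 118, 116]
52 [117, 118, 116, 118, 115, 103, 88, 78, 74, 85, 91, 105, 113, 118, 117, 119, 121, 119]
53 [117, 115, 120, 111, 119, 111, 101, 96, 91, 93, 103, 113, 117, 118, 120, 118, 122, 115]
54 [117, 118, 118, 119, 118, 119, 114, 114, 109, 115, 113, 115, 115, 115, 123, 116, 116, 119]
55 [118, 118, 119, 118, 119, 119, 116, 120, 117, 118, 120, 119, 120, 119, 117, 117, 118, 117]
```

Call:
{"api": "send_rows", "payload": {
  "fingers": [0,0,0,0,0,0,0,0,0,0],
  "dp": [
    [-2,-20,5],
    [-5,-55,5],
    [-8,-90,5],
    [-11,-125,5],
    [-14,-160,5],
    [-18,-195,5],
    [-21,-230,5],
    [-24,-265,5],
    [-27,-300,5],
    [-30,-335,5]
  ],
  "turn": [
    [0,0,0.05],
    [0,0,0.1],
    [0,0,0.15],
    [0,0,0.2],
    [0,0,0.25],
    [0,0,0.3],
    [0,0,0.35],
    [0,0,0.4],
    [0,0,0.45],
    [0,0,0.495]
  ]
}}

```text
time_s: 6.32
position: [0.5292, -0.1627, 0.1413]
tcp_rot: [[-0.003, -0.998, -0.064], [0.002, -0.064, 0.998], [-1.0, 0.003, 0.002]]
force: [0.7, 0.3, -1.1]
opening: 0.134
```

Call:
{"api": "send_rows", "payload": {
  "fingers": [0,0,0,0,0,0,0],
  "dp": [
    [-1,-20,0],
    [-3,-38,0],
    [-3,-43.5,-10],
    [-3,-43.5,-21],
    [-3,-43.5,-21],
    [-3,-43.5,-21],
    [-3,-43.5,-21]
  ],
  "turn": [
    [0,0,0],
    [0,0,0],
    [0,0,0],
    [0,0,0],
    [0,0,0],
    [0,0,0],
    [0,0,0]
  ]
}}

```text
time_s: 6.9
position: [0.5259, -0.2044, 0.1196]
tcp_rot: [[-0.004, -0.998, -0.065], [0.003, -0.065, 0.998], [-1.0, 0.004, 0.004]]
force: [0.3, -1.0, -0.7]
opening: 0.135
```

```bash
cat >> h.py <<'E'
def avg(n,tag,k=6):
    from rig import bot
    L=[bot.capture(n) for _ in range(k)]
    c=L[0]; c["img"]=np.mean([l["img"].astype(float) for l in L],0).clip(0,255).astype(np.uint8)
    c["z_map"]=np.median([l["z_map"] for l in L],0)
    np.savez(f"pics/{n}{tag}.npz",**c); return c
def st():
    from rig import bot
    s=bot.read_state(); R=np.array(s["tcp_rot"]); print("t",round(float(s["time_s"]),2),"p",(np.array(s["position"])*1000).round(2),"F",np.round(s["force"],1),"M",np.round(s["moment"],2),"op",round(float(s["opening"]),3),"bar",round(float(np.degrees(np.arctan2(R[1,2],R[0,2]))-90),2),"tilt",R[:2,0].round(4)); return s
E
python3 - <<'E'
from h import *
st()
c=avg("side","4");t=avg("top","4");s=st()
c["img"]=cv2.convertScaleAbs(c["img"],alpha=1.7,beta=-60)
t["img"]=cv2.convertScaleAbs(t["img"],alpha=1.7,beta=-60)
crop(c,225,235,100,100,6,"s4");crop(t,330,200,80,90,6,"t4")
p=np.array(s["position"]);R=np.array(s["tcp_rot"]);j=R[:,2];b=np.cross(j,R[:,0]);b=-b if b[0]<0 else b;z=-R[:,0]
f=lambda q:((proj(c,q)-[225,235]+.5)*6-.5).round(0)
for e in(-.005,.005):
  for d in(-.005,.005): print("foot",e,d,f(p-.042*z+e*b+d*j),"top",f(p+.008*z+e*b+d*j))
E
```

```text
t 6.9 p [ 525.85 -204.41  119.6 ] F [ 0.3 -1.  -0.7] M [0.03 0.05 0.05] op 0.135 bar 3.74 tilt [-0.0044  0.0033]
t 7.5 p [ 526.22 -206.28  120.44] F [ 0.1 -0.1 -1.6] M [-0.01 -0.01 -0.02] op 0.134 bar 3.63 tilt [-0.0025  0.0018]
foot -0.005 -0.005 [292. 475.] top [293. 373.]
foot -0.005 0.005 [276. 446.] top [276. 344.]
foot 0.005 -0.005 [324. 461.] top [327. 359.]
foot 0.005 0.005 [308. 432.] top [310. 330.]
```

View pics/s4.png

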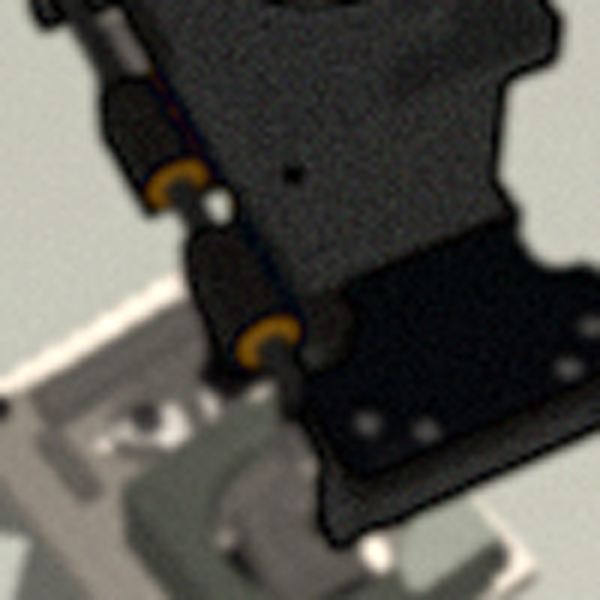

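View pics/t4.png

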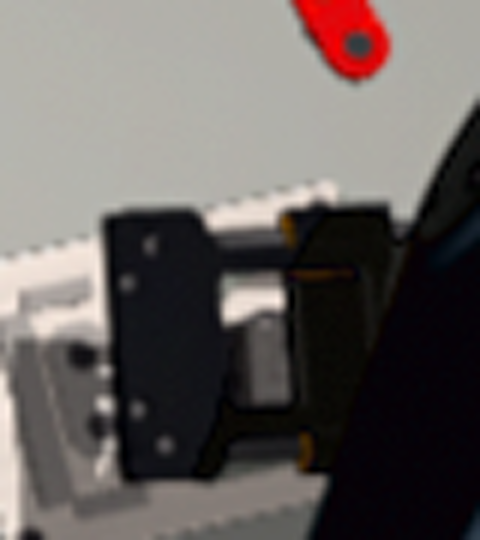

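Call:
{"api": "send_rows", "payload": {
  "fingers": [0,0,0,0,0,0,0],
  "dp": [
    [-0.8,0.2,-10],
    [-0.8,0.2,-20],
    [-0.8,0.2,-29],
    [-0.8,0.2,-34],
    [-0.8,0.2,-35],
    [-0.8,0.2,-35],
    [-0.8,0.2,-35]
  ],
  "turn": [
    [0,0,0],
    [0,0,0],
    [0,0,0],
    [0,0,0],
    [0,0,0],
    [0,0,0],
    [0,0,0]
  ]
}}

```text
time_s: 8.08
position: [0.5255, -0.2061, 0.0853]
tcp_rot: [[-0.003, -0.998, -0.063], [0.002, -0.063, 0.998], [-1.0, 0.003, 0.002]]
force: [-0.1, 0.1, -1.5]
opening: 0.135
```

Call:
{"api": "send_rows", "payload": {
  "fingers": [0,0,0],
  "dp": [
    [0,0,-1],
    [0,0,-1.5],
    [0,0,-1.5]
  ],
  "turn": [
    [0,0,0],
    [0,0,0],
    [0,0,0]
  ]
}}

```text
time_s: 8.33
position: [0.5256, -0.2062, 0.084]
tcp_rot: [[-0.002, -0.998, -0.063], [0.002, -0.063, 0.998], [-1.0, 0.002, 0.002]]
force: [0.2, 0.3, -0.9]
opening: 0.134
```

Call:
{"api": "send_rows", "payload": {
  "fingers": [0,0,0,0],
  "dp": [
    [0,0,-0.5],
    [0,0,-1],
    [0,0,-1.5],
    [0,0,-2]
  ],
  "turn": [
    [0,0,0],
    [0,0,0],
    [0,0,0],
    [0,0,0]
  ]
}}

```text
time_s: 8.67
position: [0.5257, -0.2062, 0.082]
tcp_rot: [[-0.002, -0.998, -0.063], [0.001, -0.063, 0.998], [-1.0, 0.002, 0.002]]
force: [-0.0, 0.4, -0.4]
opening: 0.136
```

Call:
{"api": "send_rows", "payload": {
  "fingers": [0,0,0],
  "dp": [
    [0,0,-0.5],
    [0,0,-1],
    [0,0,-1]
  ],
  "turn": [
    [0,0,0],
    [0,0,0],
    [0,0,0]
  ]
}}

```text
time_s: 8.92
position: [0.5258, -0.2063, 0.0809]
tcp_rot: [[-0.002, -0.998, -0.063], [0.001, -0.063, 0.998], [-1.0, 0.002, 0.002]]
force: [-0.4, 0.1, -0.8]
opening: 0.137
```

Call:
{"api": "send_rows", "payload": {
  "fingers": [0,0,0],
  "dp": [
    [0,0,-0.5],
    [0,0,-1],
    [0,0,-1]
  ],
  "turn": [
    [0,0,0],
    [0,0,0],
    [0,0,0]
  ]
}}

```text
time_s: 9.17
position: [0.5257, -0.2063, 0.0798]
tcp_rot: [[-0.002, -0.998, -0.063], [0.001, -0.063, 0.998], [-1.0, 0.002, 0.002]]
force: [0.3, -0.3, -1.5]
opening: 0.138
```

Call:
{"api": "send_rows", "payload": {
  "fingers": [0,0,0],
  "dp": [
    [0,0,-0.5],
    [0,0,-1],
    [0,0,-1]
  ],
  "turn": [
    [0,0,0],
    [0,0,0],
    [0,0,0]
  ]
}}

```text
time_s: 9.42
position: [0.5258, -0.2063, 0.0788]
tcp_rot: [[-0.002, -0.998, -0.063], [0.001, -0.063, 0.998], [-1.0, 0.002, 0.002]]
force: [0.3, 0.1, -1.6]
opening: 0.133
```

Call:
{"api": "send_rows", "payload": {
  "fingers": [0,0,0,0],
  "dp": [
    [0,0,-0.7],
    [0,0,-1.4],
    [0,0,-2],
    [0,0,-2]
  ],
  "turn": [
    [0,0,0],
    [0,0,0],
    [0,0,0],
    [0,0,0]
  ]
}}

```text
time_s: 9.75
position: [0.5258, -0.2063, 0.0766]
tcp_rot: [[-0.002, -0.998, -0.063], [0.002, -0.063, 0.998], [-1.0, 0.002, 0.002]]
force: [0.1, -1.1, -0.7]
opening: 0.131
```

Call:
{"api": "send_rows", "payload": {
  "fingers": [0,0,0,0],
  "dp": [
    [0,0,-0.7],
    [0,0,-1.4],
    [0,0,-2],
    [0,0,-2]
  ],
  "turn": [
    [0,0,0],
    [0,0,0],
    [0,0,0],
    [0,0,0]
  ]
}}

```text
time_s: 10.08
position: [0.5258, -0.2063, 0.0745]
tcp_rot: [[-0.002, -0.998, -0.063], [0.002, -0.063, 0.998], [-1.0, 0.002, 0.002]]
force: [-0.4, -0.4, -1.2]
opening: 0.135
```

```bash
python3 -c "
from h import *
st()"
```

```text
t 10.08 p [ 525.76 -206.28   74.49] F [-0.4 -0.4 -1.2] M [ 0.03 -0.04 -0.02] op 0.135 bar 3.63 tilt [-0.002   0.0015]
```

Smooth so far, with no contact force; continue to the floor.

Call:
{"api": "send_rows", "payload": {
  "fingers": [0,0,0,0],
  "dp": [
    [0,0,-0.7],
    [0,0,-1.4],
    [0,0,-2],
    [0,0,-2]
  ],
  "turn": [
    [0,0,0],
    [0,0,0],
    [0,0,0],
    [0,0,0]
  ]
}}

```text
time_s: 10.42
position: [0.5258, -0.2063, 0.0723]
tcp_rot: [[-0.002, -0.998, -0.063], [0.002, -0.063, 0.998], [-1.0, 0.002, 0.002]]
force: [-0.1, -0.7, -1.1]
opening: 0.135
```

Call:
{"api": "send_rows", "payload": {
  "fingers": [0,0,0,0],
  "dp": [
    [0,0,-0.7],
    [0,0,-1.4],
    [0,0,-2],
    [0,0,-2]
  ],
  "turn": [
    [0,0,0],
    [0,0,0],
    [0,0,0],
    [0,0,0]
  ]
}}

```text
time_s: 10.75
position: [0.5258, -0.2063, 0.0703]
tcp_rot: [[-0.002, -0.998, -0.063], [0.002, -0.063, 0.998], [-1.0, 0.002, 0.002]]
force: [0.3, -0.1, -0.2]
opening: 0.134
```

Call:
{"api": "send_rows", "payload": {
  "fingers": [0,0,0],
  "dp": [
    [0,0,-0.5],
    [0,0,-1],
    [0,0,-1]
  ],
  "turn": [
    [0,0,0],
    [0,0,0],
    [0,0,0]
  ]
}}

```text
time_s: 11.0
position: [0.5258, -0.2063, 0.0691]
tcp_rot: [[-0.002, -0.998, -0.063], [0.002, -0.063, 0.998], [-1.0, 0.002, 0.002]]
force: [0.6, 0.0, -1.6]
opening: 0.136
```

```bash
python3 -c "
from h import *
st()"
```

```text
t 11.0 p [ 525.78 -206.29   69.14] F [ 0.6  0.  -1.6] M [-0.04 -0.05  0.01] op 0.136 bar 3.62 tilt [-0.002   0.0016]
```

Call:
{"api": "send_rows", "payload": {
  "fingers": [0,0,0],
  "dp": [
    [0,0,-0.4],
    [0,0,-0.8],
    [0,0,-0.8]
  ],
  "turn": [
    [0,0,0],
    [0,0,0],
    [0,0,0]
  ]
}}

```text
time_s: 11.25
position: [0.5258, -0.2063, 0.0683]
tcp_rot: [[-0.002, -0.998, -0.063], [0.002, -0.063, 0.998], [-1.0, 0.002, 0.002]]
force: [-0.2, -0.0, -2.1]
opening: 0.13
```

Call:
{"api": "send_rows", "payload": {
  "fingers": [0,0,0],
  "dp": [
    [0,0,-0.3],
    [0,0,-0.6],
    [0,0,-0.6]
  ],
  "turn": [
    [0,0,0],
    [0,0,0],
    [0,0,0]
  ]
}}

```text
time_s: 11.5
position: [0.5258, -0.2063, 0.0677]
tcp_rot: [[-0.002, -0.998, -0.063], [0.002, -0.063, 0.998], [-1.0, 0.002, 0.002]]
force: [-0.1, 0.0, -0.8]
opening: 0.132
```

```bash
python3 -c "
from h import *
st()"
```

```text
t 11.5 p [ 525.83 -206.31   67.71] F [-0.1  0.  -0.8] M [-0.01 -0.   -0.01] op 0.132 bar 3.63 tilt [-0.0019  0.0016]
```

Call:
{"api": "send_rows", "payload": {
  "fingers": [0,0,0],
  "dp": [
    [0,0,-0.3],
    [0,0,-0.5],
    [0,0,-0.5]
  ],
  "turn": [
    [0,0,0],
    [0,0,0],
    [0,0,0]
  ]
}}

```text
time_s: 11.75
position: [0.5259, -0.2063, 0.0676]
tcp_rot: [[-0.002, -0.998, -0.063], [0.001, -0.063, 0.998], [-1.0, 0.002, 0.002]]
force: [-0.0, 0.1, 3.0]
opening: 0.136
```

Call:
{"api": "send_rows", "payload": {
  "fingers": [0,0,0],
  "dp": [
    [0,0,-0.3],
    [0,0,-0.5],
    [0,0,-0.5]
  ],
  "turn": [
    [0,0,0],
    [0,0,0],
    [0,0,0]
  ]
}}

```text
time_s: 12.0
position: [0.526, -0.2064, 0.0676]
tcp_rot: [[-0.001, -0.998, -0.063], [0.001, -0.063, 0.998], [-1.0, 0.001, 0.001]]
force: [-0.9, 0.7, 5.0]
opening: 0.136
```

```bash
python3 -c "
from h import *
st()"
```

```text
t 12.0 p [ 525.97 -206.37   67.56] F [-0.9  0.7  5. ] M [0.07 0.16 0.02] op 0.136 bar 3.63 tilt [-0.0015  0.0012]
```

Call:
{"api": "send_rows", "payload": {
  "fingers": [0,0,0,0],
  "dp": [
    [0,0,0.3],
    [0,0,0.3],
    [0,0,0.3],
    [0,0,0.3]
  ],
  "turn": [
    [0,0,0],
    [0,0,-0.04],
    [0,0,-0.08],
    [0,0,-0.12]
  ]
}}

```text
time_s: 12.33
position: [0.5261, -0.2066, 0.0677]
tcp_rot: [[-0.001, -0.998, 0.058], [0.001, 0.058, 0.998], [-1.0, 0.001, 0.001]]
force: [0.5, -0.7, -0.3]
opening: 0.133
```

```bash
python3 -c "
from h import *
st()"
```

```text
t 12.33 p [ 526.12 -206.6    67.67] F [ 0.5 -0.7 -0.3] M [-0.08  0.01  0.01] op 0.133 bar -3.35 tilt [-0.0009  0.0009]
```

Call:
{"api": "send_rows", "payload": {
  "fingers": [0,0,0,0,0],
  "dp": [
    [0,0,0],
    [0,0,0],
    [0,0,0],
    [0,0,0],
    [0,0,0]
  ],
  "turn": [
    [0,0,-0.05],
    [0,0,-0.1],
    [0,0,-0.15],
    [0,0,-0.2],
    [0,0,-0.25]
  ]
}}

```text
time_s: 12.75
position: [0.5261, -0.2067, 0.0676]
tcp_rot: [[-0.001, -0.952, 0.305], [0.001, 0.305, 0.952], [-1.0, 0.001, 0.001]]
force: [-0.6, 0.1, 2.0]
opening: 0.134
```

```bash
python3 -c "
from h import *
st()"
```

```text
t 12.75 p [ 526.05 -206.72   67.64] F [-0.6  0.1  2. ] M [-0.02  0.16  0.09] op 0.134 bar -17.79 tilt [-0.0009  0.0009]
```

Call:
{"api": "send_rows", "payload": {
  "fingers": [0,0,0,0,0,0],
  "dp": [
    [0,0,0],
    [0,0,0],
    [0,0,0],
    [0,0,0],
    [0,0,0],
    [0,0,0]
  ],
  "turn": [
    [0,0,-0.05],
    [0,0,-0.1],
    [0,0,-0.15],
    [0,0,-0.2],
    [0,0,-0.25],
    [0,0,-0.3]
  ]
}}

```text
time_s: 13.25
position: [0.5258, -0.2068, 0.0676]
tcp_rot: [[-0.001, -0.818, 0.575], [0.001, 0.575, 0.818], [-1.0, 0.002, 0.0]]
force: [-1.1, 0.7, 2.4]
opening: 0.14
```

```bash
python3 -c "
from h import *
st()"
```

```text
t 13.25 p [ 525.8  -206.76   67.61] F [-1.1  0.7  2.4] M [-0.02  0.2   0.03] op 0.14 bar -35.08 tilt [-0.0012  0.001 ]
```

Call:
{"api": "send_rows", "payload": {
  "fingers": [0,0,0,0,0,0],
  "dp": [
    [0,0,0],
    [0,0,0],
    [0,0,0],
    [0,0,0],
    [0,0,0],
    [0,0,0]
  ],
  "turn": [
    [0,0,-0.05],
    [0,0,-0.1],
    [0,0,-0.15],
    [0,0,-0.2],
    [0,0,-0.25],
    [0,0,-0.3]
  ]
}}

```text
time_s: 13.75
position: [0.5256, -0.2067, 0.0676]
tcp_rot: [[-0.001, -0.61, 0.792], [0.001, 0.792, 0.61], [-1.0, 0.002, -0.0]]
force: [-0.7, -0.7, 2.7]
opening: 0.133
```

```bash
python3 -c "
from h import *
st()"
```

```text
t 13.75 p [ 525.55 -206.71   67.62] F [-0.7 -0.7  2.7] M [-0.02  0.26  0.1 ] op 0.133 bar -52.39 tilt [-0.0014  0.0013]
```

Call:
{"api": "send_rows", "payload": {
  "fingers": [0,0,0,0,0,0],
  "dp": [
    [0,0,0],
    [0,0,0],
    [0,0,0],
    [0,0,0],
    [0,0,0],
    [0,0,0]
  ],
  "turn": [
    [0,0,-0.03],
    [0,0,-0.06],
    [0,0,-0.09],
    [0,0,-0.12],
    [0,0,-0.15],
    [0,0,-0.18]
  ]
}}

```text
time_s: 14.25
position: [0.5254, -0.2067, 0.0676]
tcp_rot: [[-0.002, -0.458, 0.889], [0.002, 0.889, 0.458], [-1.0, 0.002, -0.001]]
force: [0.1, 0.2, 3.4]
opening: 0.135
```

Call:
{"api": "send_rows", "payload": {
  "fingers": [0,0,0,0],
  "dp": [
    [0,0,0],
    [0,0,0],
    [0,0,0],
    [0,0,0]
  ],
  "turn": [
    [0,0,-0.02],
    [0,0,-0.04],
    [0,0,-0.06],
    [0,0,-0.06]
  ]
}}

```text
time_s: 14.58
position: [0.5253, -0.2067, 0.0676]
tcp_rot: [[-0.002, -0.403, 0.915], [0.002, 0.915, 0.403], [-1.0, 0.002, -0.001]]
force: [-1.2, 0.1, 3.2]
opening: 0.137
```

```bash
python3 -c "
from h import *
st()"
```

```text
t 14.58 p [ 525.29 -206.67   67.61] F [-1.2  0.1  3.2] M [-0.04  0.1   0.03] op 0.137 bar -66.24 tilt [-0.0016  0.0017]
```

Call:
{"api": "send_rows", "payload": {
  "fingers": [0,0,0],
  "dp": [
    [0,0,0],
    [0,0,0],
    [0,0,0]
  ],
  "turn": [
    [0,0,-0.02],
    [0,0,-0.04],
    [0,0,-0.04]
  ]
}}

```text
time_s: 14.83
position: [0.5253, -0.2067, 0.0676]
tcp_rot: [[-0.002, -0.365, 0.931], [0.002, 0.931, 0.365], [-1.0, 0.002, -0.001]]
force: [-0.6, -0.1, 2.9]
opening: 0.134
```

```bash
python3 -c "
from h import *
st()"
```

```text
t 14.83 p [ 525.28 -206.66   67.62] F [-0.6 -0.1  2.9] M [0.06 0.16 0.09] op 0.134 bar -68.6 tilt [-0.0016  0.0018]
```

Call:
{"api": "send_rows", "payload": {
  "fingers": [0,0,0],
  "dp": [
    [0,0,0],
    [0,0,0],
    [0,0,0]
  ],
  "turn": [
    [0,0,-0.02],
    [0,0,-0.03],
    [0,0,-0.03]
  ]
}}

```text
time_s: 15.08
position: [0.5253, -0.2066, 0.0676]
tcp_rot: [[-0.002, -0.336, 0.942], [0.002, 0.942, 0.336], [-1.0, 0.002, -0.001]]
force: [-0.2, 0.6, 3.0]
opening: 0.132
```

```bash
python3 -c "
from h import *
st()"
```

```text
t 15.08 p [ 525.27 -206.63   67.63] F [-0.2  0.6  3. ] M [-0.02  0.11  0.05] op 0.132 bar -70.35 tilt [-0.0016  0.0019]
```

Call:
{"api": "send_rows", "payload": {
  "fingers": [0,0,0],
  "dp": [
    [0,0,0],
    [0,0,0],
    [0,0,0]
  ],
  "turn": [
    [0,0,-0.02],
    [0,0,-0.025],
    [0,0,-0.025]
  ]
}}

```text
time_s: 15.33
position: [0.5252, -0.2066, 0.0676]
tcp_rot: [[-0.002, -0.312, 0.95], [0.002, 0.95, 0.312], [-1.0, 0.002, -0.001]]
force: [-0.5, 0.4, 2.7]
opening: 0.135
```

```bash
python3 -c "
from h import *
st()"
```

```text
t 15.33 p [ 525.22 -206.61   67.61] F [-0.5  0.4  2.7] M [0.02 0.12 0.05] op 0.135 bar -71.81 tilt [-0.0016  0.002 ]
```

Call:
{"api": "send_rows", "payload": {
  "fingers": [0,0,0],
  "dp": [
    [0,0,0],
    [0,0,0],
    [0,0,0]
  ],
  "turn": [
    [0,0,-0.02],
    [0,0,-0.02],
    [0,0,-0.02]
  ]
}}

```text
time_s: 15.58
position: [0.5252, -0.2066, 0.0676]
tcp_rot: [[-0.002, -0.293, 0.956], [0.002, 0.956, 0.293], [-1.0, 0.002, -0.001]]
force: [-0.3, 1.0, 2.3]
opening: 0.132
```

```bash
python3 -c "
from h import *
st()"
```

```text
t 15.58 p [ 525.24 -206.61   67.62] F [-0.3  1.   2.3] M [-0.02  0.18  0.07] op 0.132 bar -72.96 tilt [-0.0015  0.002 ]
```

Call:
{"api": "send_rows", "payload": {
  "fingers": [0,0,0],
  "dp": [
    [0,0,0],
    [0,0,0],
    [0,0,0]
  ],
  "turn": [
    [0,0,-0.02],
    [0,0,-0.02],
    [0,0,-0.02]
  ]
}}

```text
time_s: 15.83
position: [0.5252, -0.2066, 0.0676]
tcp_rot: [[-0.001, -0.274, 0.962], [0.002, 0.962, 0.274], [-1.0, 0.002, -0.001]]
force: [-1.2, 0.1, 3.0]
opening: 0.135
```

```bash
python3 -c "
from h import *
st()"
```

```text
t 15.83 p [ 525.24 -206.61   67.63] F [-1.2  0.1  3. ] M [0.01 0.18 0.04] op 0.135 bar -74.11 tilt [-0.0015  0.002 ]
```

Call:
{"api": "send_rows", "payload": {
  "fingers": [0,0,0],
  "dp": [
    [0,0,0],
    [0,0,0],
    [0,0,0]
  ],
  "turn": [
    [0,0,-0.02],
    [0,0,-0.02],
    [0,0,-0.02]
  ]
}}

```text
time_s: 16.08
position: [0.5252, -0.2066, 0.0676]
tcp_rot: [[-0.001, -0.254, 0.967], [0.002, 0.967, 0.254], [-1.0, 0.002, -0.001]]
force: [-0.4, 0.2, 2.8]
opening: 0.136
```

```bash
python3 -c "
from h import *
st()"
```

```text
t 16.08 p [ 525.21 -206.62   67.64] F [-0.4  0.2  2.8] M [0.03 0.15 0.01] op 0.136 bar -75.27 tilt [-0.0015  0.0021]
```

```bash
python3 - <<'E'
from h import *
from rig import bot
Mz=[]
for n in("side","top"):
    L=[]
    for _ in range(5):
        L.append(bot.capture(n)); Mz.append(bot.read_state()["moment"][2])
    c=L[0]; c["img"]=np.mean([l["img"].astype(float) for l in L],0).astype(np.uint8); np.savez(f"pics/{n}5.npz",**c)
    c["img"]=cv2.convertScaleAbs(c["img"],alpha=1.7,beta=-60)
    if n=="top": crop(c,310,215,100,85,7,"t5")
    else: crop(c,210,255,110,100,7,"s5")
print(np.round(Mz,3)); st()
E
```

```text
[0.026 0.055 0.057 0.086 0.021 0.023 0.024 0.011 0.003 0.036]
t 16.58 p [ 525.22 -206.57   67.62] F [-0.7  0.9  2.1] M [0.01 0.22 0.04] op 0.134 bar -75.26 tilt [-0.0015  0.0021]
```

View pics/t5.png

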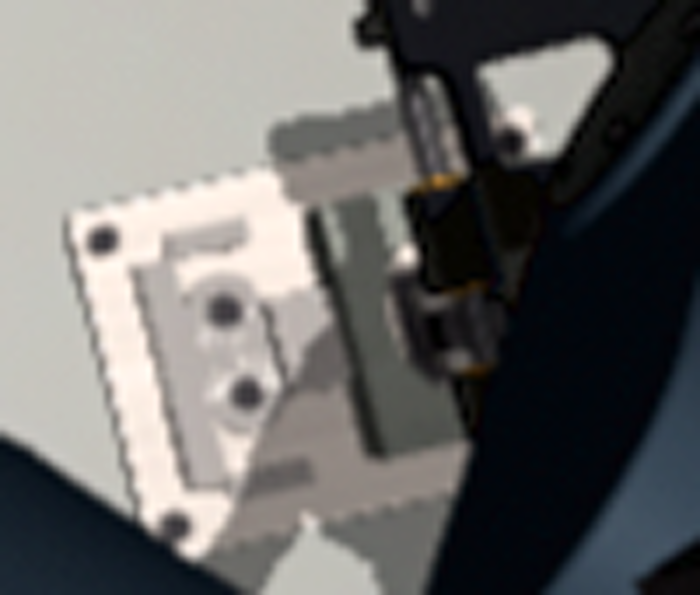

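View pics/s5.png

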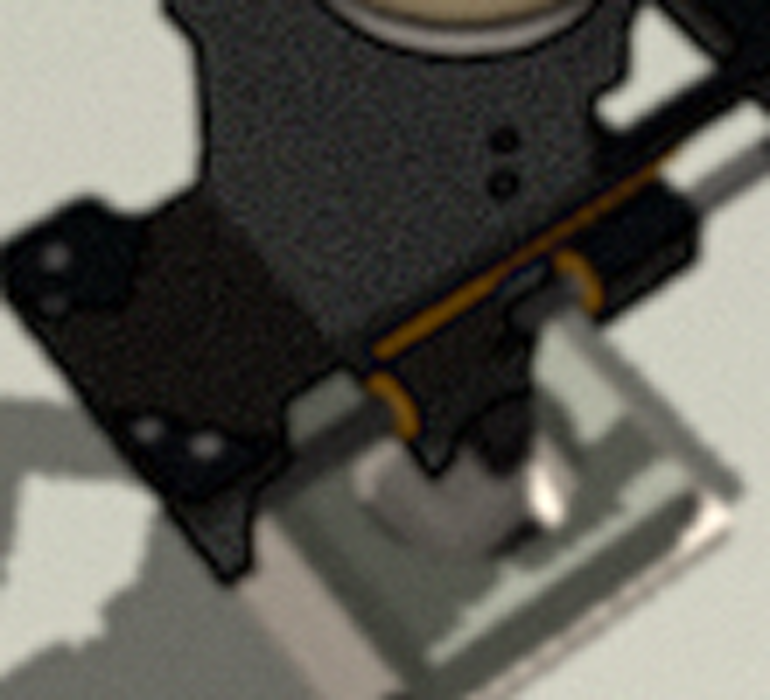

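Call:
{"api": "send_rows", "payload": {
  "fingers": [0,0,0],
  "dp": [
    [0,0,0],
    [0,0,0],
    [0,0,0]
  ],
  "turn": [
    [0,0,-0.02],
    [0,0,-0.025],
    [0,0,-0.025]
  ]
}}

```text
time_s: 16.83
position: [0.5252, -0.2066, 0.0676]
tcp_rot: [[-0.001, -0.23, 0.973], [0.002, 0.973, 0.23], [-1.0, 0.002, -0.001]]
force: [-0.1, 0.2, 2.7]
opening: 0.135
```

```bash
python3 -c "
from h import *
st()"
```

```text
t 16.83 p [ 525.18 -206.58   67.61] F [-0.1  0.2  2.7] M [0.03 0.15 0.01] op 0.135 bar -76.71 tilt [-0.0015  0.0022]
```

Call:
{"api": "send_rows", "payload": {
  "fingers": [0,0,0],
  "dp": [
    [0,0,0],
    [0,0,0],
    [0,0,0]
  ],
  "turn": [
    [0,0,-0.02],
    [0,0,-0.02],
    [0,0,-0.02]
  ]
}}

```text
time_s: 17.08
position: [0.5252, -0.2066, 0.0676]
tcp_rot: [[-0.001, -0.21, 0.978], [0.002, 0.978, 0.21], [-1.0, 0.002, -0.001]]
force: [-1.3, -0.1, 2.4]
opening: 0.134
```

```bash
python3 -c "
from h import *
st()"
```

```text
t 17.08 p [ 525.16 -206.58   67.62] F [-1.3 -0.1  2.4] M [-0.03  0.13 -0.  ] op 0.134 bar -77.87 tilt [-0.0015  0.0022]
```

Call:
{"api": "send_rows", "payload": {
  "fingers": [0,0,0],
  "dp": [
    [0,0,0],
    [0,0,0],
    [0,0,0]
  ],
  "turn": [
    [0,0,-0.015],
    [0,0,-0.015],
    [0,0,-0.015]
  ]
}}

```text
time_s: 17.33
position: [0.5251, -0.2065, 0.0676]
tcp_rot: [[-0.002, -0.196, 0.981], [0.002, 0.981, 0.196], [-1.0, 0.003, -0.001]]
force: [0.1, 0.1, 2.3]
opening: 0.136
```

```bash
python3 -c "
from h import *
st()"
```

```text
t 17.33 p [ 525.14 -206.54   67.59] F [0.1 0.1 2.3] M [0.02 0.19 0.12] op 0.136 bar -78.72 tilt [-0.0015  0.0023]
```

Call:
{"api": "send_rows", "payload": {
  "fingers": [0,0,0],
  "dp": [
    [0,0,0],
    [0,0,0],
    [0,0,0]
  ],
  "turn": [
    [0,0,-0.015],
    [0,0,-0.015],
    [0,0,-0.015]
  ]
}}

```text
time_s: 17.58
position: [0.5252, -0.2065, 0.0676]
tcp_rot: [[-0.001, -0.181, 0.984], [0.002, 0.984, 0.181], [-1.0, 0.002, -0.001]]
force: [-1.2, 0.3, 2.8]
opening: 0.136
```

```bash
python3 -c "
from h import *
st()"
```

```text
t 17.58 p [ 525.18 -206.54   67.61] F [-1.2  0.3  2.8] M [0.03 0.18 0.11] op 0.136 bar -79.58 tilt [-0.0014  0.0023]
```

```bash
cat >> h.py <<'E'
def mz(k=5):
    from rig import bot
    a=[]
    for _ in range(k): bot.capture("top"); a.append(bot.read_state()["moment"])
    print("Mavg",np.mean(a,0).round(3)); st()
E
python3 -c "
from h import *
mz()"
```

```text
Mavg [0.049 0.194 0.089]
t 17.83 p [ 525.18 -206.54   67.62] F [-0.8  1.1  3. ] M [0.06 0.16 0.15] op 0.135 bar -79.58 tilt [-0.0014  0.0023]
```

Call:
{"api": "send_rows", "payload": {
  "fingers": [0,0,0],
  "dp": [
    [0,0,0],
    [0,0,0],
    [0,0,0]
  ],
  "turn": [
    [0,0,-0.015],
    [0,0,-0.015],
    [0,0,-0.015]
  ]
}}

```text
time_s: 18.08
position: [0.5251, -0.2065, 0.0676]
tcp_rot: [[-0.001, -0.166, 0.986], [0.002, 0.986, 0.166], [-1.0, 0.003, -0.001]]
force: [-0.5, 0.5, 2.8]
opening: 0.136
```

```bash
python3 -c "
from h import *
mz()"
```

```text
Mavg [0.031 0.193 0.119]
t 18.33 p [ 525.15 -206.52   67.6 ] F [-1.4  0.5  2.1] M [0.02 0.23 0.17] op 0.136 bar -80.44 tilt [-0.0014  0.0023]
```

Call:
{"api": "send_rows", "payload": {
  "fingers": [0,0,0],
  "dp": [
    [0,0,0],
    [0,0,0],
    [0,0,0]
  ],
  "turn": [
    [0,0,-0.015],
    [0,0,-0.015],
    [0,0,-0.015]
  ]
}}

```text
time_s: 18.58
position: [0.5251, -0.2065, 0.0676]
tcp_rot: [[-0.001, -0.151, 0.988], [0.002, 0.988, 0.151], [-1.0, 0.003, -0.001]]
force: [0.2, 1.3, 2.0]
opening: 0.135
```

```bash
python3 -c "
from h import *
mz()"
```

```text
Mavg [0.056 0.18  0.147]
t 18.83 p [ 525.14 -206.55   67.61] F [-0.7  1.   2.6] M [0.06 0.18 0.19] op 0.136 bar -81.3 tilt [-0.0014  0.0024]
```

Call:
{"api": "send_rows", "payload": {
  "fingers": [0,0,0],
  "dp": [
    [0,0,0],
    [0,0,0],
    [0,0,0]
  ],
  "turn": [
    [0,0,0.04],
    [0,0,0.08],
    [0,0,0.08]
  ]
}}

```text
time_s: 19.08
position: [0.5252, -0.2066, 0.0676]
tcp_rot: [[-0.001, -0.23, 0.973], [0.002, 0.973, 0.23], [-1.0, 0.002, -0.001]]
force: [-0.6, 0.7, 2.0]
opening: 0.131
```

```bash
python3 -c "
from h import *
mz(3)"
```

```text
Mavg [-0.013  0.166  0.02 ]
t 19.23 p [ 525.19 -206.59   67.6 ] F [-0.3  0.7  3.6] M [-0.01  0.15  0.02] op 0.135 bar -76.78 tilt [-0.0015  0.0022]
```

Call:
{"api": "send_rows", "payload": {
  "fingers": [0.2,0.25,0.3,0.4,0.5,0.5,0.5,0.5,0.5,0.5],
  "dp": [
    [0,0,0],
    [0,0,0],
    [0,0,0],
    [0,0,0],
    [0,0,0],
    [0,0,0],
    [0,0,0],
    [0,0,0],
    [0,0,0],
    [0,0,0]
  ],
  "turn": [
    [0,0,0],
    [0,0,0],
    [0,0,0],
    [0,0,0],
    [0,0,0],
    [0,0,0],
    [0,0,0],
    [0,0,0],
    [0,0,0],
    [0,0,0]
  ]
}}

```text
time_s: 20.07
position: [0.5252, -0.2066, 0.0676]
tcp_rot: [[-0.001, -0.229, 0.974], [0.002, 0.974, 0.229], [-1.0, 0.002, -0.001]]
force: [0.8, -0.0, -0.0]
opening: 0.496
```

Call:
{"api": "send_rows", "payload": {
  "fingers": [0.5,0.5,0.5,0.5,0.5,0.5,0.5,0.5,0.5],
  "dp": [
    [0,0,4],
    [0,0,12],
    [0,0,22],
    [0,0,37],
    [0,0,55],
    [0,0,75],
    [0,0,95],
    [0,0,115],
    [0,0,120]
  ],
  "turn": [
    [0,0,0],
    [0,0,0],
    [0,0,0],
    [0,0,0],
    [0,0,0],
    [0,0,0],
    [0,0,0],
    [0,0,0],
    [0,0,0]
  ]
}}

```text
time_s: 20.82
position: [0.5271, -0.2077, 0.192]
tcp_rot: [[0.005, -0.229, 0.973], [-0.002, 0.973, 0.229], [-1.0, -0.003, 0.005]]
force: [1.0, 0.4, -0.3]
opening: 0.499
```

Call:
{"api": "send_rows", "payload": {
  "fingers": [0.5,0.5,0.5,0.5,0.5,0.5,0.5,0.5,0.5,0.5],
  "dp": [
    [0,20,5],
    [0,50,5],
    [0,85,5],
    [0,120,5],
    [0,155,5],
    [0,190,5],
    [0,225,5],
    [0,255,5],
    [0,275,5],
    [0,275,5]
  ],
  "turn": [
    [0,0,0],
    [0,0,0],
    [0,0,0],
    [0,0,0],
    [0,0,0],
    [0,0,0],
    [0,0,0],
    [0,0,0],
    [0,0,0],
    [0,0,0]
  ]
}}

```text
time_s: 21.65
position: [0.5261, 0.071, 0.197]
tcp_rot: [[0.005, -0.233, 0.972], [-0.001, 0.972, 0.233], [-1.0, -0.002, 0.004]]
force: [0.4, 0.1, -0.2]
opening: 0.503
```

```bash
python3 - <<'E'
from h import *
t=avg("top","6");s=avg("side","6");st()
crop(t,315,215,95,85,8,"t6");crop(s,210,225,110,140,5,"s6")
E
```

```text
t 22.25 p [527.19  66.75 196.95] F [-0.2 -0.1  0.5] M [-0.05  0.03  0.05] op 0.498 bar -76.83 tilt [ 0.0051 -0.002 ]
```

View pics/t6.png

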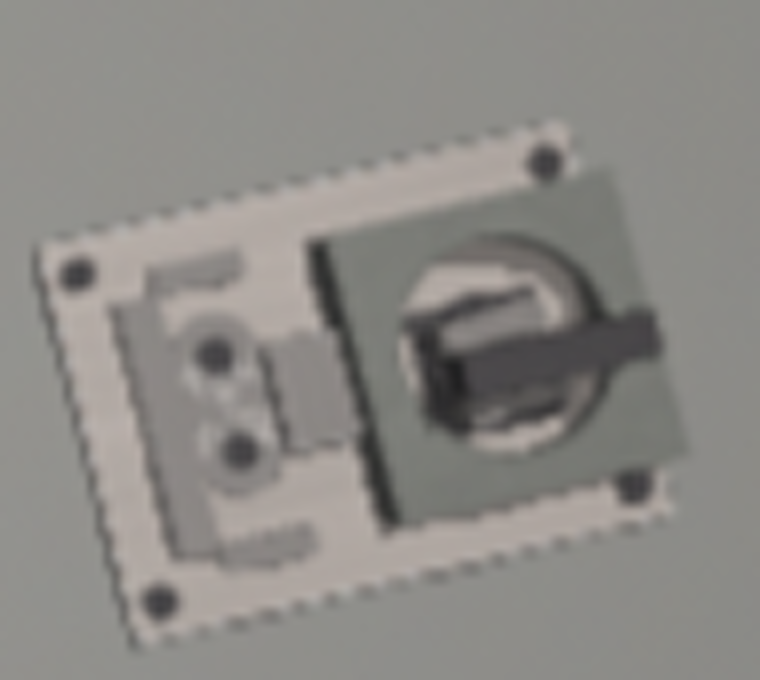

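View pics/s6.png

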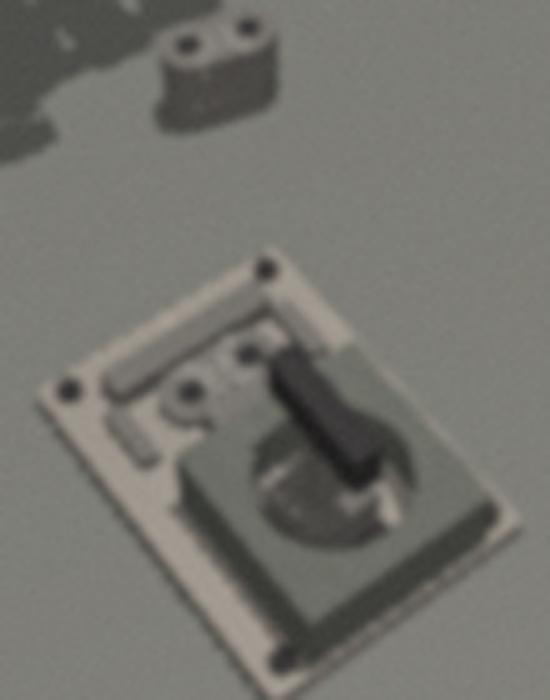

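```bash
python3 - <<'E'
from h import *
t=load("top6");s=load("side6")
def P(c,u0,v0,sc,pts,z): return np.array([onz(c,u0+(x+.5)/sc-.5,v0+(y+.5)/sc-.5,z) for x,y in pts])
a=np.radians(14.2);ex=np.array([np.cos(a),np.sin(a)]);ey=np.array([-np.sin(a),np.cos(a)])
o=np.array([.5298,-.2058])+.035*ey
F=lambda p:np.c_[(p[:,:2]-o)@ex,(p[:,:2]-o)@ey].round(4)*1000
hT=P(t,315,215,8,[(214,357),(239,452)],.018);hS=P(s,210,225,5,[(190,392),(250,355)],.018)
print("link T",F(hT),F(hT).mean(0),"S",F(hS),F(hS).mean(0))
print("jaw face T",F(P(t,315,215,8,[(262,345),(290,455)],.025)))
print("rail T",F(P(t,315,215,8,[(155,300),(215,552)],.02)))
e=P(t,315,215,8,[(450,325),(538,290)],.04);d=e[1]-e[0];print("boss ang",np.degrees(np.arctan2(d[1],d[0])))
for c,r in((t,(365,240,402,275)),(s,(260,290,290,325))):
    pts=np.array([dep(c,u,v) for v in range(r[1],r[3]) for u in range(r[0],r[2])]);k=pts[pts[:,2]>.07]
    print("bar",len(k),k.mean(0).round(4)*1000,np.percentile(k[:,2],[50,90,99]).round(4),cv2.minAreaRect((k[:,:2]*1000).astype(np.float32)))
print("nominal",o-.035*ey)
E
```

```text
link T [[ 15.   36.6]
 [-11.1  36.4]] [ 1.95 36.5 ] S [[-11.7  36.4]
 [ 15.2  36.1]] [ 1.75 36.25]
jaw face T [[ 15.2  24.4]
 [-14.8  24.5]]
rail T [[ 33.5  48.6]
 [-35.1  49.6]]
boss ang -67.64002908305757
bar 172 [ 526.3 -203.7   96. ] [0.097  0.098  0.0985] ((526.685791015625, -205.60812377929688), (12.071818351745605, 49.594696044921875), 13.818754196166992)
bar 343 [ 524.5 -211.    92. ] [0.0961 0.0973 0.0979] ((525.775146484375, -207.56884765625), (12.40793514251709, 49.89974594116211), 13.309000968933105)
nominal [ 0.5298 -0.2058]
```

```bash
python3 - <<'E'
from h import *
from rig import bot
st(); print(bot.hand_in())
E
```

```text
t 22.25 p [527.19  66.75 196.95] F [-0.2 -0.1  0.5] M [-0.05  0.03  0.05] op 0.498 bar -76.83 tilt [ 0.0051 -0.002 ]
the job is handed in; nothing more can be done
None
```

The key is standing home in the socket, turned clockwise to its stop and released, and I handed the job in at 22 s; no verdict is reported.

- **Insertion:** The key went in with no noticeable contact force, and I felt the floor at about 5 N with the foot at about 25 mm.
- **Turning:** I turned it until the moment rose steadily to about 0.15 N m, averaged over five readings. That is right at the stop threshold rather than clearly past it. I then unloaded the key within its play and let go.
- **Key, last pictures:** The bar top is at 97 mm, as expected for fully home. The bar centre is within about 5 mm of the nominal lock point.
- **Link and jaw, last pictures:** The link is at fixture y ≈ 36.4 mm and the jaw face at ≈ 24.4 mm, touching the link. Both are about 0.7 mm beyond the ideal 35.7 and 23.7 mm, and I put this down to calibration.
- **Spindle angle:** One boss edge gave 1.43 rad, a second by-eye edge brought the mean to about 1.48, and the turning angle gave about 1.5. All are above 1.38, but they differ by up to 0.07 rad.
- **Other things on the bench:** The arm stayed clear of the stack, tray and gauge. I did not measure their positions again at the end.

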